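# Set the cups of an order on their saucers

## Task

Lay up the order on the bar: stand each of the four white china cups, upright, in the middle of the saucer of its own size - the two espresso cups on the two small saucers (either way round), the medium cup on the medium saucer, the tall latte cup on the large saucer. Set each one down on its saucer without dropping it, and leave the paper cup and the water glass standing where they are.

Things in the scene. Friction and masses are not known exactly. Their poses are not given: they have to be found in the camera images.
- espresso_cup_a: White china espresso cup with one ear, one of two alike, the smallest and lowest of the cups: 57 mm across the rim, 50 mm high, foot 36 mm across; open top, wall about 3.5 mm. The wall is nearly upright (55 to 57 mm across) from 20 mm up to the rim and narrows to the foot below. The ear stands 21 mm out on the +y side, between 13 and 45 mm up; grip across x. Origin: centre of the underside, z up. Stands upright on the bar at the start, about 0.1 kg.
- espresso_cup_b: White china espresso cup with one ear, one of two alike, the smallest and lowest of the cups: 57 mm across the rim, 50 mm high, foot 36 mm across; open top, wall about 3.5 mm. The wall is nearly upright (55 to 57 mm across) from 20 mm up to the rim and narrows to the foot below. The ear stands 21 mm out on the +y side, between 13 and 45 mm up; grip across x. Origin: centre of the underside, z up. Stands upright on the bar at the start, about 0.1 kg.
- medium_cup: White china cup with one ear, of middle size: 66 mm across the rim, 74 mm high, foot 44 mm across; open top, wall about 3.5 mm. The wall is nearly upright (64 to 66 mm across) from 24 mm up to the rim. The ear stands 25 mm out on the +y side, between 20 and 64 mm up; grip across x. Origin: centre of the underside, z up. Stands upright on the bar, about 0.2 kg.
- tall_cup: White china latte cup with one ear, the tallest: 69 mm across the rim, 108 mm high, foot 52 mm across; open top, wall about 3.5 mm. The wall is nearly upright (66 to 69 mm across) from 26 mm up to the rim. The ear stands 27 mm out on the +y side, between 28 and 92 mm up; grip across x. Origin: centre of the underside, z up. Stands upright on the bar, about 0.3 kg.
- small_saucer_a: White china saucer, one of two alike, the smallest: 107 mm across, rim 14 mm high, loose on the bar. A flat round middle about 50 mm across inside a faint raised line, its floor 5 mm above the bar, where the cup's foot stands; from there it rises evenly to the rim. Origin: centre of the underside, z up. It goes with an espresso cup, either one.
- small_saucer_b: White china saucer, one of two alike, the smallest: 107 mm across, rim 14 mm high, loose on the bar. A flat round middle about 50 mm across inside a faint raised line, its floor 5 mm above the bar, where the cup's foot stands; from there it rises evenly to the rim. Origin: centre of the underside, z up. It goes with an espresso cup, either one.
- medium_saucer: White china saucer of middle size: 130 mm across, rim 14 mm high, loose on the bar; flat middle about 58 mm across, floor 5 mm above the bar. Origin: centre of the underside, z up. It goes with the medium cup.
- large_saucer: White china saucer, the largest: 153 mm across, rim 14 mm high, loose on the bar; flat middle about 66 mm across, floor 5 mm above the bar. Origin: centre of the underside, z up. It goes with the tall cup.
- paper_cup: Brown paper takeaway cup with a pale paper sleeve, without an ear, tapered, 54 mm across the foot, 76 mm across the rim, 92 mm high, light; it stands among the china cups and is not part of the order. Origin: centre of the underside.
- water_glass: Clear glass tumbler, 66 mm across the rim, 86 mm high; it stands among the saucers and is not part of the order. Origin: centre of the underside.
Things that resemble listed ones, but are neither listed nor needed, are in the scene too. Leave any brown look-alike of the small_saucer_a alone.

How it is judged:
At the end, for the whole second after the job is handed in: Each cup upright (within 5 degrees), released and at rest on the floor of its own size of saucer, centres within 12 mm; saucers flat on the bar. Never: paper cup or glass moved 30 mm or knocked over, or a cup let fall more than about 10 mm (0.45 m/s free of the fingers) ((((horizontal distance between espresso_cup_a and small_saucer_a below 0.012 m and z of espresso_cup_a in the frame of small_saucer_a between 0.002 and 0.009 m) and (horizontal distance between espresso_cup_b and small_saucer_b below 0.012 m and z of espresso_cup_b in the frame of small_saucer_b between 0.002 and 0.009 m)) or ((horizontal distance between espresso_cup_a and small_saucer_b below 0.012 m and z of espresso_cup_a in the frame of small_saucer_b between 0.002 and 0.009 m) and (horizontal distance between espresso_cup_b and small_saucer_a below 0.012 m and z of espresso_cup_b in the frame of small_saucer_a between 0.002 and 0.009 m))) and horizontal distance between medium_cup and medium_saucer below 0.012 m and z of medium_cup in the frame of medium_saucer between 0.002 and 0.009 m and horizontal distance between tall_cup and large_saucer below 0.012 m and z of tall_cup in the frame of large_saucer between 0.002 and 0.009 m and angle between each of espresso_cup_a, espresso_cup_b, medium_cup, tall_cup, small_saucer_a, small_saucer_b, medium_saucer, large_saucer's own z axis and vertical below 0.09 rad and linear speed of each of espresso_cup_a, espresso_cup_b, medium_cup, tall_cup, small_saucer_a, small_saucer_b, medium_saucer, large_saucer below 0.02 m/s and height (world z) of each of small_saucer_a, small_saucer_b, medium_saucer, large_saucer below 0.005 m); the robot touches nothing.
It fails at once if the paper cup was moved more than 30 mm or knocked over (distance of paper_cup from where it was at the start of the episode above 0.03 m or angle between paper_cup's own z axis and vertical above 0.5 rad).
It fails at once if the water glass was moved more than 30 mm or knocked over (distance of water_glass from where it was at the start of the episode above 0.03 m or angle between water_glass's own z axis and vertical above 0.5 rad).
It fails at once if a china cup was dropped (it fell or flew free of the fingers faster than 0.45 m/s, a fall of about 10 mm) ((contact force between espresso_cup_a and the fingers below 0.05 N and linear speed of espresso_cup_a above 0.45 m/s) or (contact force between espresso_cup_b and the fingers below 0.05 N and linear speed of espresso_cup_b above 0.45 m/s) or (contact force between medium_cup and the fingers below 0.05 N and linear speed of medium_cup above 0.45 m/s) or (contact force between tall_cup and the fingers below 0.05 N and linear speed of tall_cup above 0.45 m/s)).
It also fails if it takes over 102 s, if anything falls off the work surface, if the arm or the gripper's body presses on something with over 40 N, if the wrist force passes 120 N, or if a joint passes its speed limit or range.

## Robot

A 6-joint arm with a two-finger parallel gripper is mounted at the origin on the work surface. World frame = base frame: x ahead of the robot, y to its left, z up, the work surface at z = 0. Lengths are in m, angles in rad, forces in N, time in s.
With the tool pointing down it reaches from about 0.2 to 0.875 m from the base axis. Payload 3.4 kg.
Tool frame: the origin (TCP) lies at the very end of the fingers, on their centre line; the grasp point (between the pads) lies bot.pinch_z behind it (bot.pinch_z is the distance from the TCP to the grasp point, in m); z points along the fingers, x is the direction in which the jaws open and shut, and the axes are right-handed (so a half turn about z gives the same grasp; the last joint's range is limited). The gripper opens to 94 mm and grips with 3 to 60 N. Pads are 16 mm wide; open, the fingers measure 119 mm over their backs; the gripper's body (75 mm by 177 mm) begins 78 mm behind the grasp point.
Start: joints at [-1.459, 0.276, 1.505, -0, 1.361, -0.121], TCP at [0.133, -0.56, 0.205] pointing down, gripper open.
Joint ranges: [-2.89, 2.89], [-0.75, 2.08], [0.22, 2.7], [-1.18, 4.32], [0.11, 2.71], [-2.7, 2.7]. Speed limits (rad/s): [2.57, 2.57, 3.14, 3.14, 3.14, 3.14].

## Interface

Orientations are given as a unit quaternion [x, y, z, w].
In Python, from bench import bot gives the robot as it stands.
- The arm moves only by the tool send_rows, never from a script. Its argument "series" is a list of rows, each a list of 5 numbers: the shift along the tool's x, y, z in mm, then the turn about the tool's z in degrees, then the finger opening in mm, from 0 to 94. A call has 1 to 20 rows; each row shifts and turns the commanded pose from where the row before left it, along the tool's axes as they then stand; what a row does not reach is not made up. A row lasts 1/12 s, in which the tool goes at most 41.7 mm and 7.16 degrees, less where a joint would pass 70% of its speed; a pose out of reach is approached as far as the arm can. A call with a gripper value outside its range is refused whole. The fingers move at their own pace and stop on an object; "newtons" is the grip in N (left out, the last holds). Time passes only in rows, so rows that do not move let the fingers close. It gives the time, the measured TCP pose, the force and the opening at its end, in the units of the state.
- bot.state(): the state, without advancing time (a new reading comes with each control period).
- bot.capture(name): name is "side" or "top" or "wrist"; returns a dict with "img" (480x640x3 uint8, red, green, blue), "range_z" (480x640 float32, m along the optical axis (not along the pixel's ray), 0 where there is no reading), "intrinsics" (3x3 intrinsics, pixels), "xyz" and "attitude" of the camera in the world; the wrist camera has in their place "T_tool_cam" (4x4, takes a point from camera to tool coordinates, whose origin is the TCP and whose axes are the tool frame's). Camera axes: x right, y down, z forward; pixel columns grow to the right and rows downward; lengths in m; the calibration is good to about 2 mm. A picture is of the moment at which its call begins: read the wrist's pose just before it.
- bot.sign_off(): hands the job in, once; it reports no verdict.
The state is a dict: "t": time; "q": joint angles; "joint_vel": joint speeds; "tau": joint torques, N m; "tcp_pos": TCP position; "ee_rot": TCP orientation; "wrist_force": force on the tool from outside, world axes, zero at the start; "moment": the same for the moment, N m; "width": finger opening in m.
Only numpy, scipy, OpenCV 4.12 (cv2) and the standard library are available. Lean on these libraries where they do the work, as an engineer would, in place of code of your own. Each camera call takes 0.05 s, during which the arm holds its last target. There are 200 camera calls.

## Working session

There is one attempt and no reset: what is moved stays moved. The work goes in short steps, Python scripts to look and compute and a tool call to move; the robot and the scene stay as the last step left them, time stands still between calls to the robot, and variables do not carry over. Pictures are saved under pics/ and viewed, about 12 in all and at most 16, crops included, and the job is handed in when it is done.

Besides the shell and the picture viewer there is one more tool, called after "Request:" by a JSON object that holds its "method" and its "body". send_rows: Moves the arm, as the interface text tells. Its arguments: {"type":"object","properties":{"series":{"type":"array"},"newtons":{"type":"number"}},"required":["series"]}

```bash
mkdir -p pics && ls
python3 - <<'E'
from bench import bot
import cv2,numpy as np
s=bot.state();print(s);print(bot.pinch_z)
for n in("top","side"):
    c=bot.capture(n);cv2.imwrite(f"pics/{n}0.png",c["img"][:,:,::-1]);np.savez(f"{n}0.npz",**c)
    print(n,c["intrinsics"],c["xyz"],c["attitude"])
E
```

```text
pics
{'t': 0.0, 'q': array([-1.45899047e+00,  2.76571626e-01,  1.50605615e+00, -1.18984142e-05,
        1.36069370e+00, -1.21002918e-01]), 'joint_vel': array([ 5.39048453e-04,  1.51777514e-03, -9.93414440e-06, -1.24177717e-03,
        3.47194945e-04, -1.56164251e-04]), 'tau': array([ 2.02317738e-04, -4.04584372e+01, -2.37235719e+01,  7.02007301e-02,
        3.42239253e-02, -1.30910798e-04]), 'tcp_pos': array([ 0.13258768, -0.55895553,  0.20464874]), 'ee_rot': array([ 7.84446599e-01, -6.20195765e-01, -6.12545800e-04, -6.09940481e-04]), 'wrist_force': array([-0.07961159, -0.15631817,  0.52834014]), 'moment': array([ 0.00205259, -0.00276188,  0.03230873]), 'width': 0.09404887809730476}
0.0188
top [[462.60126777   0.         324.17750857]
 [  0.         462.60126777 232.78788857]
 [  0.           0.           1.        ]] [ 0.504232   -0.00963071  1.16911368] [-0.70281772  0.71009191 -0.03121797  0.02902015]
side [[486.69241722   0.         318.83000137]
 [  0.         486.69241722 238.58734842]
 [  0.           0.           1.        ]] [0.35526002 0.84702378 0.67471041] [-0.11749665  0.8824518  -0.45055078  0.06691296]
```

View pics/top0.png

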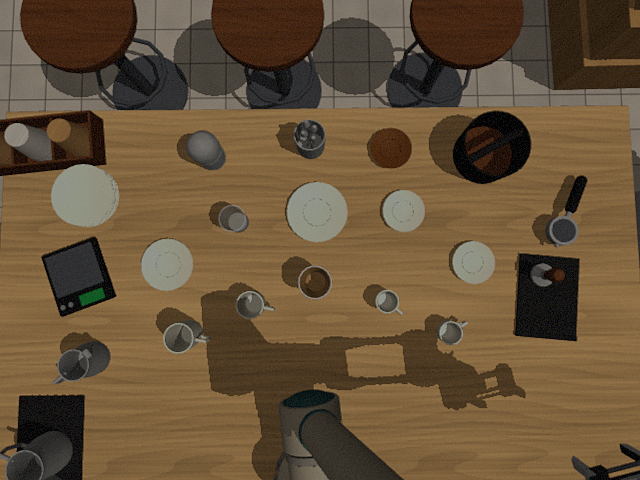

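View pics/side0.png

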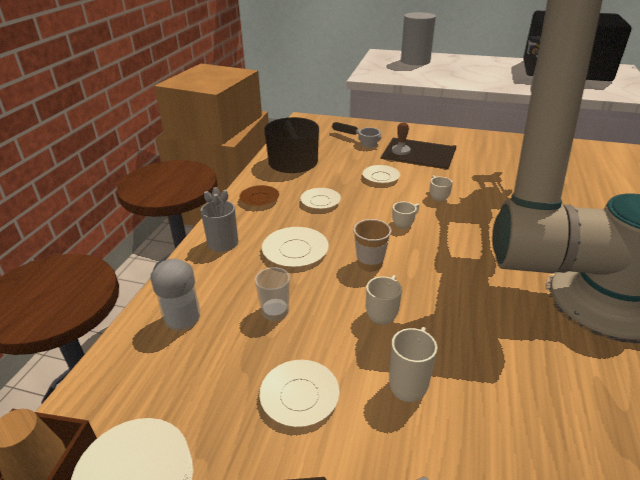

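Candidates in the top view:
- **Cups:** tall (179,338), medium (250,305), espresso (387,300) and (451,332). The metal jugs at (73,365) and (25,465), the paper cup (314,282) and the glass (233,218) are not wanted.
- **Saucers:** large (317,211), medium (167,264), small (403,210) and (473,262). The plate at (85,195) and the brown saucer (390,148) are decoys.

Next I measure these from depth.

```bash
cat > h.py <<'E'
import numpy as np,cv2
from scipy.spatial.transform import Rotation as R
from scipy.optimize import least_squares
def cloud(c):
    K=c["intrinsics"];d=c["range_z"].astype(float);v,u=np.mgrid[:480,:640]
    p=np.stack([(u-K[0,2])/K[0,0]*d,(v-K[1,2])/K[1,1]*d,d],-1)
    w=p@R.from_quat(c["attitude"]).as_matrix().T+c["xyz"]
    w[d==0]=np.nan
    return w
def fit(xy,r):
    f=lambda q:np.hypot(*(xy-q[:2]).T)-(q[2] if r is None else r)
    x0=list(xy.mean(0))+([.05] if r is None else [])
    s=least_squares(f,x0,loss="soft_l1",f_scale=.002);return s.x,np.sqrt(np.mean(s.fun**2))
E
cat > m.py <<'E'
from h import *
W=cloud(np.load("top0.npz"));v,u=np.mgrid[:480,:640]
S=dict(tall=(179,338,.108,.0345),med=(250,305,.074,.033),ea=(387,300,.05,.0285),eb=(451,332,.05,.0285),paper=(314,282,.092,.038),glass=(233,218,.086,.033))
print("table z",np.nanmedian(W[380:400,100:180,2]))
for n,(a,b,h,r) in S.items():
    m=(np.hypot(u-a,v-b)<32);P=W[m];P=P[np.isfinite(P[:,2])]
    rim=P[abs(P[:,2]-h)<.006]
    print(n,"zmax %.3f"%np.percentile(P[:,2],99.5),len(rim),end=" ")
    if len(rim)<8: print();continue
    (cx,cy,fr),e=fit(rim[:,:2],None);(x,y),e2=fit(rim[:,:2],r-.0017)
    d=P[:,:2]-[x,y];q=np.hypot(*d.T);ear=d[(q>r+.004)&(q<r+.03)&(P[:,2]>.012)&(P[:,2]<h)]
    print("free %.4f %.4f r%.4f e%.4f| %.4f %.4f e%.4f ear n%d"%(cx,cy,fr,e,x,y,e2,len(ear)),ear.mean(0).round(4) if len(ear) else "", "ang",np.degrees(np.arctan2(*ear.mean(0)[::-1])).round(1) if len(ear) else "")
for n,(a,b,r) in dict(large=(317,211,.0765),medS=(167,264,.065),sa=(403,210,.0535),sb=(473,262,.0535)).items():
    P=W[np.hypot(u-a,v-b)<45];P=P[np.isfinite(P[:,2])]
    d=P[(P[:,2]>.010)&(P[:,2]<.02)];(x,y),rr=cv2.minEnclosingCircle(d[:,:2].astype(np.float32))
    im=np.load("top0.npz")["img"].astype(int);mk=((im.min(2)>110)&(im.max(2)-im.min(2)<60)&(np.hypot(u-a,v-b)<45)).astype(np.uint8)
    c=max(cv2.findContours(mk,0,1)[0],key=cv2.contourArea);(ex,ey),ax,_=cv2.fitEllipse(c)
    C=np.load("top0.npz");k=C["intrinsics"];ray=R.from_quat(C["attitude"]).apply([(ex-k[0,2])/k[0,0],(ey-k[1,2])/k[1,1],1]);p=C["xyz"]+ray*(.013-C["xyz"][2])/ray[2]
    print(n,len(d),"depth",round(x,4),round(y,4),round(rr,4),"ellipse",p[:2].round(4),np.array(ax).round(1))
E
python3 m.py
```

```text
table z -0.0007960059798145513
tall zmax 0.109 171 free 0.3611 0.3182 r0.0324 e0.0012| 0.3611 0.3182 e0.0013 ear n63 [-0.0087 -0.0498] ang -99.9
med zmax 0.075 139 free 0.4312 0.1631 r0.0309 e0.0011| 0.4312 0.1631 e0.0011 ear n39 [-0.0097 -0.0457] ang -101.9
ea zmax 0.051 116 free 0.4342 -0.1630 r0.0265 e0.0033| 0.4342 -0.1630 e0.0033 ear n22 [-0.0255 -0.0304] ang -130.0
eb zmax 0.051 132 free 0.3584 -0.3136 r0.0265 e0.0034| 0.3584 -0.3136 e0.0034 ear n34 [ 0.0202 -0.0339] ang -59.2
paper zmax 0.095 232 free 0.4829 0.0093 r0.0368 e0.0016| 0.4829 0.0093 e0.0016 ear n0  ang 
glass zmax 0.088 151 free 0.6344 0.2032 r0.0305 e0.0013| 0.6344 0.2031 e0.0016 ear n0  ang 
large 1010 depth 0.6581 0.0036 0.0761 ellipse [0.6568 0.0042] [58.7 59.1]
medS 693 depth 0.5293 0.3793 0.065 ellipse [0.5283 0.3797] [49.8 51.3]
sa 483 depth 0.6885 -0.2059 0.0842 ellipse [ 0.6576 -0.214 ] [40.5 41. ]
sb 491 depth 0.527 -0.3864 0.0533 ellipse [ 0.5259 -0.3857] [40.6 41.9]
```

```bash
cat > go.py <<'E'
import sys
from h import *
from bench import bot
# usage: go.py x y z yaw_deg  -> turn first, then tool-frame shift in mm
s=bot.state();T=R.from_quat(s["ee_rot"]);a=T.as_matrix()[:,0];yaw=np.degrees(np.arctan2(a[1],a[0]))
print("t %.2f tcp %s yaw %.2f tilt %s w %.1f F %s"%(s["t"],s["tcp_pos"].round(4),yaw,np.degrees(T.as_matrix()[:2,2]).round(2),s["width"]*1e3,s["wrist_force"].round(2)))
if len(sys.argv)>4:
    x,y,z,ty=map(float,sys.argv[1:5]);turn=-((ty-yaw+180)%360-180);t2=np.radians(ty)
    d=np.array([x,y,z])-s["tcp_pos"];X=np.array([np.cos(t2),np.sin(t2),0]);Y=np.array([np.sin(t2),-np.cos(t2),0])
    print("turn %.1f  shift mm %s"%(turn,np.round([d@X*1e3,d@Y*1e3,-d[2]*1e3],1)))
E
python3 go.py .358 -.3136 .16 -149
python3 - <<'E'
from h import *
W=cloud(np.load("top0.npz"))
for n,(a,b) in dict(holder=(310,138),mill=(205,148),bin=(490,145),tamper=(545,273)).items():
    P=W[b-25:b+25,a-20:a+20].reshape(-1,3);P=P[P[:,2]>.03];print(n,P.min(0).round(3),P.max(0).round(3))
# finer espresso: only top 3 mm
v,u=np.mgrid[:480,:640]
for n,a,b in(("ea",387,300),("eb",451,332)):
    P=W[(np.hypot(u-a,v-b)<25)];P=P[P[:,2]>.0465];c,e=fit(P[:,:2],.0268);print(n,len(P),c.round(4),e,P[:,:2].min(0),P[:,:2].max(0))
E
```

```text
t 0.10 tcp [ 0.1326 -0.559   0.2047] yaw -76.66 tilt [-0.01  0.09] w 93.8 F [-0.8   0.71  0.22]
turn 72.3  shift mm [-319.6   94.3   44.7]
holder [ 0.793 -0.018  0.03 ] [0.869 0.056 0.145]
mill [0.764 0.231 0.03 ] [0.839 0.306 0.136]
bin [ 0.74  -0.477  0.03 ] [ 0.875 -0.355  0.112]
tamper [ 0.476 -0.572  0.03 ] [ 0.511 -0.538  0.104]
ea 96 [ 0.4344 -0.1628] 0.0018355620391422762 [ 0.4073578  -0.19368856] [ 0.46041599 -0.1359092 ]
eb 107 [ 0.3582 -0.3134] 0.0022182684687166265 [ 0.33069453 -0.35086981] [ 0.3851963  -0.28581115]
```

Request:
{"method": "send_rows", "body": {"series": [[0,0,0,6.6,94],[0,0,0,6.6,94],[0,0,0,6.6,94],[0,0,0,6.6,94],[0,0,0,6.6,94],[0,0,0,6.6,94],[0,0,0,6.6,94],[0,0,0,6.6,94],[0,0,0,6.6,94],[0,0,0,6.6,94],[0,0,0,6.3,94],[-35.5,10.5,5,0,94],[-35.5,10.5,5,0,94],[-35.5,10.5,5,0,94],[-35.5,10.5,5,0,94],[-35.5,10.5,5,0,94],[-35.5,10.5,5,0,94],[-35.5,10.5,5,0,94],[-35.5,10.5,5,0,94],[-35.5,10.5,5,0,94]], "newtons": 20}}

```text
t: 1.77
tcp_pos: [0.3584, -0.3121, 0.16]
ee_rot: [-0.267, 0.964, 0.0, -0.0]
wrist_force: [0.7, -0.1, -0.2]
width: 0.0939
```

```bash
python3 go.py .3582 -.3134 .019 -149
python3 - <<'E'
from bench import bot
import cv2
c=bot.capture("wrist");print(c["T_tool_cam"].round(3).tolist(),c["intrinsics"][0,0]);cv2.imwrite("pics/w1.png",c["img"][:,:,::-1])
E
```

```text
t 1.77 tcp [ 0.3584 -0.3121  0.16  ] yaw -148.98 tilt [-0.01  0.01] w 93.9 F [ 0.68 -0.06 -0.25]
turn 0.0  shift mm [  0.8  -1.  141. ]
[[1.0, -0.0, 0.001, -0.001], [-0.0, 0.958, 0.285, -0.084], [-0.001, -0.285, 0.958, -0.179], [0.0, 0.0, 0.0, 1.0]] 428.3266962477077
```

View pics/w1.png

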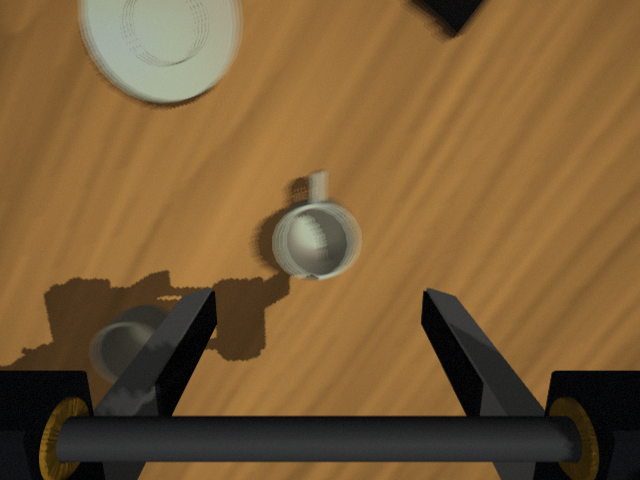

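The wrist view shows the one-eared espresso cup centred between the jaws (317,240), ear in line with tool -y, and its small saucer at (165,30). I descend and grip.

Request:
{"method": "send_rows", "body": {"series": [[0.5,-0.5,25,0,94],[0.5,-0.5,30,0,94],[0,0,30,0,94],[0,0,25,0,94],[0,0,20,0,94],[0,0,11,0,94],[0,0,0,0,94],[0,0,0,0,45],[0,0,0,0,45],[0,0,0,0,45],[0,0,0,0,45],[0,0,0,0,45],[0,0,0,0,45],[0,0,0,0,45],[0,0,0,0,45],[0,0,0,0,45]], "newtons": 20}}

```text
t: 3.15
tcp_pos: [0.3575, -0.3155, 0.02]
ee_rot: [-0.268, 0.964, -0.0, 0.0]
wrist_force: [-0.7, 0.8, 4.8]
width: 0.0548
```

```bash
python3 go.py .5262 -.386 .079 -149
```

```text
t 3.15 tcp [ 0.3575 -0.3155  0.02  ] yaw -148.96 tilt [ 0.03 -0.05] w 54.8 F [-0.68  0.78  4.76]
turn 0.0  shift mm [-108.3 -147.3  -59. ]
```

Request:
{"method": "send_rows", "body": {"series": [[0,0,-10,0,45],[0,0,-20,0,45],[0,0,-20,0,45],[0,0,-9,0,45],[-6,-9,0,0,45],[-12,-17,0,0,45],[-15,-20,0,0,45],[-15,-20,0,0,45],[-15,-20,0,0,45],[-15,-20,0,0,45],[-13,-18,0,0,45],[-10,-14,0,0,45],[-6,-8,0,0,45],[-1,-2,0,0,45],[0,0,0,0,45],[0,0,0,0,45]]}}

```text
t: 4.48
tcp_pos: [0.5251, -0.3856, 0.0776]
ee_rot: [-0.268, 0.964, 0.001, -0.001]
wrist_force: [0.1, 1.3, -0.5]
width: 0.0552
```

```bash
python3 go.py .5268 -.3871 .026 -149
python3 - <<'E'
from bench import bot
import cv2
c=bot.capture("wrist");cv2.imwrite("pics/w2.png",c["img"][:,:,::-1])
E
```

```text
t 4.48 tcp [ 0.5251 -0.3856  0.0776] yaw -148.96 tilt [-0.12  0.09] w 55.2 F [ 0.09  1.27 -0.53]
turn 0.0  shift mm [-0.7 -2.2 51.6]
```

View pics/w2.png

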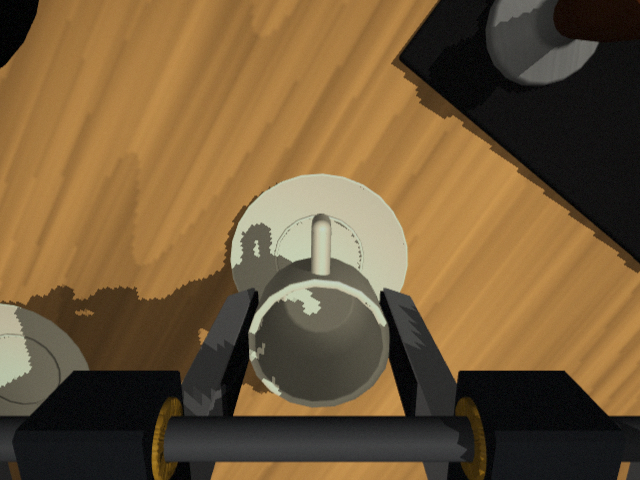

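The cup is held level and lines up with the saucer (both centred near column 320). I lower it.

Request:
{"method": "send_rows", "body": {"series": [[-0.7,-2.2,12,0,45],[0,0,15,0,45],[0,0,12,0,45],[0,0,7,0,45],[0,0,3.5,0,45],[0,0,1,0,45],[0,0,0,0,45],[0,0,0,0,45]]}}

```text
t: 5.2
tcp_pos: [0.5283, -0.3882, 0.0285]
ee_rot: [-0.268, 0.964, -0.001, 0.0]
wrist_force: [0.6, -0.2, -1.2]
width: 0.0548
```

```bash
python3 go.py .5268 -.3871 .025 -149
```

```text
t 5.20 tcp [ 0.5283 -0.3882  0.0285] yaw -148.96 tilt [ 0.05 -0.05] w 54.8 F [ 0.6  -0.2  -1.24]
turn 0.0  shift mm [0.7 1.7 3.5]
```

Request:
{"method": "send_rows", "body": {"series": [[0,0,1,0,45],[0,0,1,0,45],[0,0,0,0,45]]}}

```text
t: 5.45
tcp_pos: [0.528, -0.3879, 0.0262]
ee_rot: [-0.268, 0.964, -0.0, 0.0]
wrist_force: [-0.2, -0.6, -1.8]
width: 0.055
```

```bash
python3 go.py .5268 -.3871 .025 -149; sleep .1; python3 go.py .5268 -.3871 .025 -149
```

```text
t 5.45 tcp [ 0.528  -0.3879  0.0262] yaw -148.96 tilt [ 0.02 -0.02] w 55.0 F [-0.21 -0.58 -1.81]
turn 0.0  shift mm [0.6 1.3 1.2]
t 5.45 tcp [ 0.528  -0.3879  0.0262] yaw -148.96 tilt [ 0.02 -0.02] w 55.0 F [-0.21 -0.58 -1.81]
turn 0.0  shift mm [0.6 1.3 1.2]
```

Request:
{"method": "send_rows", "body": {"series": [[0.5,1,0.8,0,45],[0,0,0.4,0,45],[0,0,0,0,45]]}}

```text
t: 5.7
tcp_pos: [0.5269, -0.3872, 0.025]
ee_rot: [-0.268, 0.964, -0.0, -0.0]
wrist_force: [0.3, -0.5, 1.1]
width: 0.0551
```

Contact is felt (Fz went from -1.8 to +1.1). I release and rise.

Request:
{"method": "send_rows", "body": {"series": [[0,0,0,0,60],[0,0,0,0,70],[0,0,0,0,80],[0,0,0,0,94],[0,0,0,0,94],[0,0,0,0,94],[0,0,-10,0,94],[0,0,-20,0,94],[0,0,-30,0,94],[0,0,-30,0,94],[0,0,-30,0,94],[0,0,-20,0,94],[0,0,0,-6.8,94],[0,0,0,-6.8,94],[0,0,0,-6.8,94],[0,0,0,-6.8,94],[0,0,0,-6.8,94],[0,0,0,-6.8,94],[0,0,0,-6.8,94],[0,0,0,-6.8,94]]}}

```text
t: 7.37
tcp_pos: [0.527, -0.3873, 0.1657]
ee_rot: [-0.681, 0.733, -0.0, -0.0]
wrist_force: [0.1, -0.7, 0.6]
width: 0.0942
```

Request:
{"method": "send_rows", "body": {"series": [[0,0,0,-6.8,94],[0,0,0,-6.8,94],[0,0,0,-6.8,94],[0,0,0,-6.8,94],[0,0,0,-6.8,94],[0,0,0,-6.8,94],[0,0,0,-6.8,94],[0,0,0,-6.8,94],[0,0,0,0,94]]}}

```text
t: 8.12
tcp_pos: [0.527, -0.3873, 0.1656]
ee_rot: [0.94, -0.342, 0.0, 0.0]
wrist_force: [-0.2, -0.3, -0.8]
width: 0.094
```

```bash
python3 go.py .4344 -.1628 .16 -40
```

```text
t 8.12 tcp [ 0.527  -0.3873  0.1656] yaw -40.05 tilt [ 0.03 -0.03] w 94.0 F [-0.24 -0.29 -0.84]
turn -0.1  shift mm [-215.2 -112.4    5.6]
```

Request:
{"method": "send_rows", "body": {"series": [[-20,-10,0,0,94],[-30,-16,0,0,94],[-34,-18,0,0,94],[-34,-18,0,0,94],[-34,-18,0,0,94],[-31,-16,0,0,94],[-20,-10,3,0,94],[-12,-6.4,3,0,94],[0,0,0,0,94],[0,0,0,0,94]]}}

```text
t: 8.95
tcp_pos: [0.4358, -0.1631, 0.1593]
ee_rot: [0.939, -0.343, 0.001, 0.0]
wrist_force: [0.6, 0.4, -0.4]
width: 0.0938
```

```bash
python3 go.py .4344 -.1628 .019 -40
python3 - <<'E'
from bench import bot
import cv2,numpy as np
c=bot.capture("wrist");d=bot.capture("top");cv2.imwrite("pics/w3.png",np.hstack([cv2.resize(c["img"],(400,300)),d["img"][150:450,350:640]])[:,:,::-1])
E
```

```text
t 8.95 tcp [ 0.4358 -0.1631  0.1593] yaw -40.18 tilt [ 0.08 -0.09] w 93.8 F [ 0.57  0.43 -0.39]
turn -0.2  shift mm [ -1.3   0.6 140.3]
```

View pics/w3.png

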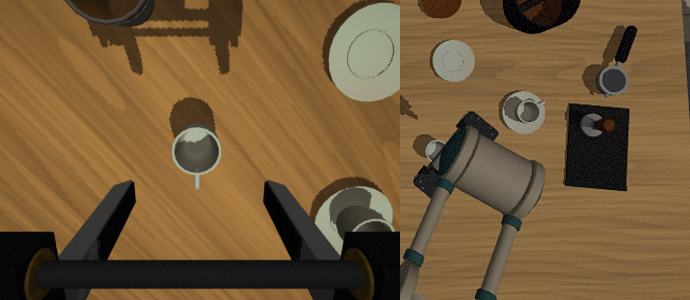

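The first cup stands on its saucer (top crop at (522,110)). The second cup is centred between the jaws at (197,150) with its ear in line.

Request:
{"method": "send_rows", "body": {"series": [[-1,0.5,25,0,94],[0,0,30,0,94],[0,0,30,0,94],[0,0,25,0,94],[0,0,20,0,94],[0,0,10,0,94],[0,0,0,0,94],[0,0,0,0,45],[0,0,0,0,45],[0,0,0,0,45],[0,0,0,0,45],[0,0,0,0,45],[0,0,0,0,45],[0,0,0,0,45],[0,0,0,0,45],[0,0,0,0,45]]}}

```text
t: 10.38
tcp_pos: [0.4341, -0.1623, 0.0192]
ee_rot: [0.939, -0.343, 0.0, 0.0]
wrist_force: [-1.7, 0.3, 4.6]
width: 0.0549
```

```bash
python3 go.py .6576 -.214 .079 -40
```

```text
t 10.38 tcp [ 0.4341 -0.1623  0.0192] yaw -40.16 tilt [ 0.02 -0.01] w 54.9 F [-1.69  0.28  4.61]
turn -0.2  shift mm [ 204.4 -104.1  -59.8]
```

Request:
{"method": "send_rows", "body": {"series": [[0,0,-10,0,45],[0,0,-20,0,45],[0,0,-20,0,45],[0,0,-10,0,45],[8,-4,0,0,45],[16,-8,0,0,45],[22,-11,0,0,45],[24,-12,0,0,45],[24,-12,0,0,45],[24,-13,0,0,45],[24,-13,0,0,45],[22,-11,0,0,45],[18,-9,0,0,45],[12,-6,0,0,45],[8,-4,0,0,45],[2.4,-1.1,0,0,45],[0,0,0,0,45],[0,0,0,0,45]]}}

```text
t: 11.88
tcp_pos: [0.6564, -0.2143, 0.078]
ee_rot: [0.939, -0.343, -0.001, 0.0]
wrist_force: [-0.1, -0.3, -0.7]
width: 0.0552
```

```bash
python3 go.py .6576 -.214 .025 -40
```

```text
t 11.88 tcp [ 0.6564 -0.2143  0.078 ] yaw -40.16 tilt [-0.11  0.04] w 55.2 F [-0.06 -0.3  -0.69]
turn -0.2  shift mm [ 0.7 -1.  53. ]
```

Request:
{"method": "send_rows", "body": {"series": [[0.7,-1,12,0,45],[0,0,15,0,45],[0,0,12,0,45],[0,0,7,0,45],[0,0,4,0,45],[0,0,1,0,45],[0,0,0,0,45],[0,0,0,0,45]]}}

```text
t: 12.55
tcp_pos: [0.659, -0.2146, 0.0283]
ee_rot: [0.939, -0.343, 0.001, 0.0]
wrist_force: [1.2, -0.1, -1.0]
width: 0.055
```

Request:
{"method": "send_rows", "body": {"series": [[-0.5,0,1.5,0,45],[0,0,1,0,45],[0,0,0,0,45],[0,0,0,0,45]]}}

```text
t: 12.88
tcp_pos: [0.6583, -0.2141, 0.0254]
ee_rot: [0.939, -0.343, 0.0, 0.0]
wrist_force: [-0.5, -0.7, -1.1]
width: 0.0552
```

Request:
{"method": "send_rows", "body": {"series": [[-0.3,0,0.7,0,45],[0,0,0.5,0,45],[0,0,0,0,45]]}}

```text
t: 13.13
tcp_pos: [0.6581, -0.2139, 0.0243]
ee_rot: [0.939, -0.343, 0.0, 0.0]
wrist_force: [-0.8, -0.0, 0.0]
width: 0.055
```

Request:
{"method": "send_rows", "body": {"series": [[0,0,0.3,0,45],[0,0,0,0,60],[0,0,0,0,70],[0,0,0,0,80],[0,0,0,0,94],[0,0,0,0,94],[0,0,0,0,94],[0,0,-10,0,94],[0,0,-20,0,94],[0,0,-30,0,94],[0,0,-35,0,94],[0,0,-35,0,94],[0,0,-30,0,94],[0,0,0,-7,94],[0,0,0,-7,94],[0,0,0,-7,94],[0,0,0,-7,94],[0,0,0,0,94]]}}

```text
t: 14.63
tcp_pos: [0.658, -0.2139, 0.1847]
ee_rot: [0.994, -0.105, 0.0, 0.0]
wrist_force: [0.8, 0.6, 0.2]
width: 0.094
```

```bash
python3 go.py .4312 .1631 .18 -12
```

```text
t 14.63 tcp [ 0.658  -0.2139  0.1847] yaw -12.05 tilt [ 0.05 -0.03] w 94.0 F [0.85 0.65 0.18]
turn -0.1  shift mm [-300.2 -321.6    4.7]
```

Request:
{"method": "send_rows", "body": {"series": [[-12,-13,0,0,94],[-20,-21,0,0,94],[-25,-27,0,0,94],[-27,-29,0,0,94],[-27,-29,0,0,94],[-27,-29,0,0,94],[-27,-29,0,0,94],[-27,-29,0,0,94],[-27,-29,0,0,94],[-27,-29,0,0,94],[-23,-25,0,0,94],[-17,-18,2,0,94],[-10,-10,2,0,94],[-4.2,-4.6,0,0,94],[0,0,0,0,94],[0,0,0,0,94],[0,0,0,0,94]]}}

```text
t: 16.05
tcp_pos: [0.4331, 0.1631, 0.18]
ee_rot: [0.994, -0.107, 0.0, 0.0]
wrist_force: [0.7, 0.1, 0.9]
width: 0.0937
```

```bash
python3 go.py .4312 .1631 .035 -12
python3 - <<'E'
from bench import bot
import cv2,numpy as np
c=bot.capture("wrist");d=bot.capture("top");cv2.imwrite("pics/w4.png",np.hstack([cv2.resize(c["img"],(400,300)),d["img"][150:450,350:640]])[:,:,::-1])
E
```

```text
t 16.05 tcp [0.4331 0.1631 0.18  ] yaw -12.25 tilt [ 0.05 -0.03] w 93.7 F [0.72 0.14 0.93]
turn -0.3  shift mm [ -1.9   0.4 145. ]
```

View pics/w4.png

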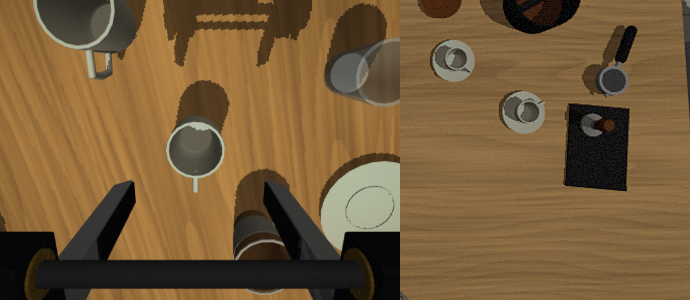

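Both espresso cups stand on their saucers. The medium cup is centred between the jaws at (196,148), and the paper cup is well clear.

Request:
{"method": "send_rows", "body": {"series": [[-1.8,0.4,25,0,94],[0,0,30,0,94],[0,0,32,0,94],[0,0,28,0,94],[0,0,20,0,94],[0,0,10,0,94],[0,0,0,0,94],[0,0,0,0,52],[0,0,0,0,52],[0,0,0,0,52],[0,0,0,0,52],[0,0,0,0,52],[0,0,0,0,52],[0,0,0,0,52],[0,0,0,0,52]], "newtons": 25}}

```text
t: 17.4
tcp_pos: [0.4307, 0.1639, 0.0354]
ee_rot: [0.994, -0.106, 0.0, -0.0]
wrist_force: [-1.7, -0.1, 6.5]
width: 0.0636
```

```bash
python3 go.py .5288 .3795 .16 -12
```

```text
t 17.40 tcp [0.4307 0.1639 0.0354] yaw -12.15 tilt [0.05 0.01] w 63.6 F [-1.66 -0.1   6.51]
turn -0.2  shift mm [  51.2 -231.3 -124.6]
```

Request:
{"method": "send_rows", "body": {"series": [[0,0,-10,0,52],[0,0,-20,0,52],[0,0,-25,0,52],[0,0,-25,0,52],[0,0,-20,0,52],[2,-10,-15,0,52],[4,-18,-10,0,52],[5,-23,0,0,52],[6,-25,0,0,52],[6,-25,0,0,52],[6,-25,0,0,52],[6,-25,0,0,52],[5,-24,0,0,52],[4,-20,0,0,52],[3,-16,0,0,52],[3,-12,0,0,52],[1.2,-8.3,0,0,52],[0,0,0,0,52],[0,0,0,0,52],[0,0,0,0,52]]}}

```text
t: 19.07
tcp_pos: [0.5286, 0.3782, 0.1593]
ee_rot: [0.994, -0.106, -0.0, 0.001]
wrist_force: [0.2, -0.3, -1.3]
width: 0.0638
```

```bash
python3 go.py .5288 .3802 .0405 -12
```

```text
t 19.07 tcp [0.5286 0.3782 0.1593] yaw -12.17 tilt [-0.06 -0.07] w 63.8 F [ 0.17 -0.27 -1.33]
turn -0.2  shift mm [ -0.2  -2.  118.8]
```

Request:
{"method": "send_rows", "body": {"series": [[0,-1,12,0,52],[0,0,22,0,52],[0,0,25,0,52],[0,0,22,0,52],[0,0,16,0,52],[0,0,10,0,52],[0,0,6,0,52],[0,0,2,0,52],[0,0,0,0,52],[0,0,0,0,52]]}}

```text
t: 19.9
tcp_pos: [0.5302, 0.3804, 0.0458]
ee_rot: [0.994, -0.106, 0.001, -0.001]
wrist_force: [0.0, 0.5, -2.5]
width: 0.0637
```

Request:
{"method": "send_rows", "body": {"series": [[-1,0,2,0,52],[0,0,1.3,0,52],[0,0,0,0,52],[0,0,0,0,52]]}}

```text
t: 20.23
tcp_pos: [0.5285, 0.3803, 0.0416]
ee_rot: [0.994, -0.106, 0.0, -0.0]
wrist_force: [0.3, 0.2, -1.8]
width: 0.0636
```

Request:
{"method": "send_rows", "body": {"series": [[0,0,0.7,0,52],[0,0,0.5,0,52],[0,0,0,0,52]]}}

```text
t: 20.48
tcp_pos: [0.5286, 0.3804, 0.0406]
ee_rot: [0.994, -0.106, 0.0, -0.0]
wrist_force: [-1.2, 0.3, -0.6]
width: 0.0638
```

Request:
{"method": "send_rows", "body": {"series": [[0,0,0.4,0,52],[0,0,0,0,68],[0,0,0,0,78],[0,0,0,0,94],[0,0,0,0,94],[0,0,0,0,94],[0,0,0,0,94],[0,0,-10,0,94],[0,0,-20,0,94],[0,0,-30,0,94],[0,0,-35,0,94],[0,0,-35,0,94],[0,0,-25,-2,94],[0,0,0,0,94],[0,0,0,0,94]]}}

```text
t: 21.73
tcp_pos: [0.5293, 0.3808, 0.1975]
ee_rot: [0.996, -0.089, 0.002, -0.001]
wrist_force: [-0.1, -0.6, -0.5]
width: 0.0941
```

```bash
python3 go.py .3611 .3182 .195 -10
```

```text
t 21.73 tcp [0.5293 0.3808 0.1975] yaw -10.18 tilt [0.24 0.13] w 94.1 F [-0.11 -0.63 -0.53]
turn -0.2  shift mm [-154.8   90.9    2.5]
```

Request:
{"method": "send_rows", "body": {"series": [[-15,9,0,0,94],[-25,15,0,0,94],[-30,17,0,0,94],[-30,17,0,0,94],[-27,16,0,0,94],[-18,11,0,0,94],[-9.8,5.9,2,0,94],[0,0,0,0,94],[0,0,0,0,94],[0,0,0,0,94]]}}

```text
t: 22.57
tcp_pos: [0.3614, 0.3187, 0.1925]
ee_rot: [0.996, -0.089, 0.0, -0.0]
wrist_force: [0.2, 1.0, -0.8]
width: 0.094
```

```bash
python3 go.py .3611 .3182 .056 -10
python3 - <<'E'
from bench import bot
import cv2,numpy as np
c=bot.capture("wrist");d=bot.capture("top");cv2.imwrite("pics/w5.png",np.hstack([cv2.resize(c["img"],(400,300)),d["img"][150:450,60:360]])[:,:,::-1])
E
```

```text
t 22.57 tcp [0.3614 0.3187 0.1925] yaw -10.18 tilt [0.04 0.01] w 94.0 F [ 0.24  1.02 -0.84]
turn -0.2  shift mm [ -0.2   0.5 136.5]
```

View pics/w5.png

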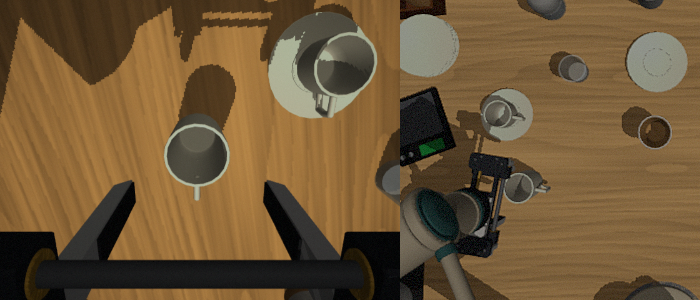

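The medium cup stands on its saucer (top crop at (505,113)). The tall cup is centred between the jaws at (197,155).

Request:
{"method": "send_rows", "body": {"series": [[0,0.4,20,0,94],[0,0,30,0,94],[0,0,30,0,94],[0,0,28,0,94],[0,0,18,0,94],[0,0,10,0,94],[0,0,0,0,94],[0,0,0,0,55],[0,0,0,0,55],[0,0,0,0,55],[0,0,0,0,55],[0,0,0,0,55],[0,0,0,0,55],[0,0,0,0,55],[0,0,0,0,55]], "newtons": 28}}

```text
t: 23.92
tcp_pos: [0.3603, 0.3181, 0.0576]
ee_rot: [0.996, -0.089, 0.0, -0.001]
wrist_force: [-2.0, 0.0, 5.8]
width: 0.0668
```

```bash
python3 go.py .6575 .004 .186 -10
```

```text
t 23.92 tcp [0.3603 0.3181 0.0576] yaw -10.17 tilt [0.06 0.06] w 66.8 F [-1.98  0.02  5.76]
turn -0.2  shift mm [ 347.3  257.7 -128.4]
```

Request:
{"method": "send_rows", "body": {"series": [[0,0,-10,0,55],[0,0,-20,0,55],[0,0,-30,0,55],[0,0,-30,0,55],[0,0,-23,0,55],[0,0,-10,0,55],[0,0,-5,0,55],[8,6,0,0,55],[16,12,0,0,55],[22,16,0,0,55],[24,18,0,0,55],[24,18,0,0,55],[24,18,0,0,55],[24,18,0,0,55],[24,18,0,0,55],[24,18,0,0,55],[24,18,0,0,55],[24,18,0,0,55],[24,18,0,0,55],[22,16,0,0,55]]}}

```text
t: 25.58
tcp_pos: [0.6019, 0.0562, 0.1818]
ee_rot: [0.996, -0.089, -0.002, 0.001]
wrist_force: [-0.4, 0.4, -3.1]
width: 0.0667
```

Request:
{"method": "send_rows", "body": {"series": [[20,15,0,0,55],[18,13,0,0,55],[13,9,0,0,55],[8,6,0,0,55],[4,3,0,0,55],[0,0,0,0,55],[0,0,0,0,55],[0,0,0,0,55]]}}

```text
t: 26.25
tcp_pos: [0.655, 0.0034, 0.1845]
ee_rot: [0.996, -0.088, -0.001, -0.0]
wrist_force: [0.8, 1.0, -3.8]
width: 0.0669
```

```bash
python3 go.py .6572 .004 .0626 -10
```

```text
t 26.25 tcp [0.655  0.0034 0.1845] yaw -10.12 tilt [-0.08  0.03] w 66.9 F [ 0.77  0.95 -3.83]
turn -0.1  shift mm [  2.1  -1.  121.9]
```

Request:
{"method": "send_rows", "body": {"series": [[1,0,12,0,55],[0,0,22,0,55],[0,0,25,0,55],[0,0,22,0,55],[0,0,16,0,55],[0,0,12,0,55],[0,0,6,0,55],[0,0,3,0,55],[0,0,0,0,55],[0,0,0,0,55]]}}

```text
t: 27.08
tcp_pos: [0.6574, 0.0026, 0.0675]
ee_rot: [0.996, -0.088, 0.001, 0.0]
wrist_force: [-0.2, -0.1, -2.8]
width: 0.0667
```

```bash
python3 go.py .6572 .004 .0626 -10
```

```text
t 27.08 tcp [0.6574 0.0026 0.0675] yaw -10.14 tilt [ 0.08 -0.01] w 66.7 F [-0.2  -0.06 -2.82]
turn -0.1  shift mm [-0.5 -1.4  4.9]
```

Request:
{"method": "send_rows", "body": {"series": [[0,-1.2,2,0,55],[0,0,1,0,55],[0,0,0,0,55],[0,0,0,0,55]]}}

```text
t: 27.42
tcp_pos: [0.6573, 0.0035, 0.0642]
ee_rot: [0.996, -0.089, 0.0, 0.0]
wrist_force: [-0.8, 0.8, -3.3]
width: 0.0664
```

Request:
{"method": "send_rows", "body": {"series": [[0,0,0.6,0,55],[0,0,0.5,0,55],[0,0,0,0,55]]}}

```text
t: 27.67
tcp_pos: [0.6573, 0.0035, 0.0628]
ee_rot: [0.996, -0.089, 0.0, 0.0]
wrist_force: [-1.0, 0.6, -3.5]
width: 0.0666
```

Not in contact yet, so I go down in small steps.

Request:
{"method": "send_rows", "body": {"series": [[0,0,0.5,0,55],[0,0,0.3,0,55],[0,0,0,0,55]]}}

```text
t: 27.92
tcp_pos: [0.6573, 0.0035, 0.0627]
ee_rot: [0.996, -0.089, 0.0, 0.0]
wrist_force: [-2.7, 0.5, 2.4]
width: 0.0669
```

Request:
{"method": "send_rows", "body": {"series": [[0,0,0,0,70],[0,0,0,0,80],[0,0,0,0,94],[0,0,0,0,94],[0,0,0,0,94],[0,0,0,0,94],[0,0,-10,0,94],[0,0,-20,0,94],[0,0,-35,0,94],[0,0,-40,0,94],[0,0,-30,0,94],[-20,0,-15,0,94],[-35,0,0,0,94],[-35,0,0,0,94],[-35,0,0,0,94],[-35,0,0,0,94],[-35,0,0,0,94],[-35,0,0,0,94],[-20,0,0,0,94],[0,0,0,0,94]]}}

```text
t: 29.58
tcp_pos: [0.4065, 0.0485, 0.2128]
ee_rot: [0.996, -0.088, -0.001, -0.0]
wrist_force: [-0.8, -0.4, -0.4]
width: 0.0942
```

```bash
python3 go.py
cat > chk.py <<'E'
from h import *
from bench import bot
C=bot.capture("top");W=cloud(C);im=C["img"].astype(int);k=C["intrinsics"];Rt=R.from_quat(C["attitude"])
def px(p):
    q=Rt.inv().apply(np.array(p)-C["xyz"]);return q[:2]/q[2]*k[0,0]+k[:2,2]
v,u=np.mgrid[:480,:640]
for n,x,y,h,r,rs in [("tall",.6573,.0035,.113,.0345,.0765),("med",.5286,.3795,.079,.033,.065),("ea",.658,-.214,.055,.0285,.0535),("eb",.527,-.387,.055,.0285,.0535)]:
    P=W.reshape(-1,3);d=np.hypot(P[:,0]-x,P[:,1]-y)
    rim=P[(d<.05)&(abs(P[:,2]-h)<.005)];c,e=fit(rim[:,:2],r-.0017)
    s=P[(d<rs+.02)&(P[:,2]>.009)&(P[:,2]<.018)];q=np.hypot(*(s[:,:2]-[x,y]).T);s=s[(q>rs-.008)&(q<rs+.01)]
    cs,es=fit(s[:,:2],rs-.003)
    # rim tilt
    A=np.c_[rim[:,:2]-c,np.ones(len(rim))];pl=np.linalg.lstsq(A,rim[:,2],rcond=None)[0]
    print(n,"cup",c.round(4),len(rim),"saucer",cs.round(4),len(s),"dist mm %.1f"%(1e3*np.hypot(*(c-cs))),"rim z %.4f tilt %s"%(pl[2],pl[:2].round(3)))
cv2.imwrite("pics/top9.png",C["img"][:,:,::-1]);cv2.imwrite("pics/side9.png",bot.capture("side")["img"][:,:,::-1])
E
python3 chk.py
```

```text
t 29.58 tcp [0.4065 0.0485 0.2128] yaw -10.11 tilt [-0.07  0.01] w 94.2 F [-0.82 -0.37 -0.44]
tall cup [0.6574 0.0044] 140 saucer [0.6575 0.0035] 487 dist mm 0.9 rim z 0.1121 tilt [-0.005 -0.003]
med cup [0.5288 0.3791] 144 saucer [0.5291 0.3793] 401 dist mm 0.3 rim z 0.0777 tilt [-0.002 -0.006]
ea cup [ 0.6582 -0.2146] 105 saucer [ 0.6581 -0.2143] 314 dist mm 0.3 rim z 0.0540 tilt [0.004 0.007]
eb cup [ 0.5273 -0.3851] 124 saucer [ 0.527  -0.3866] 331 dist mm 1.6 rim z 0.0536 tilt [-0.007  0.02 ]
```

View pics/top9.png

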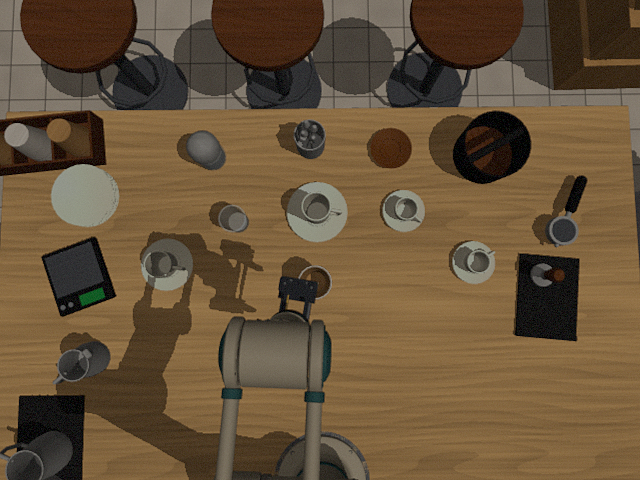

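View pics/side9.png

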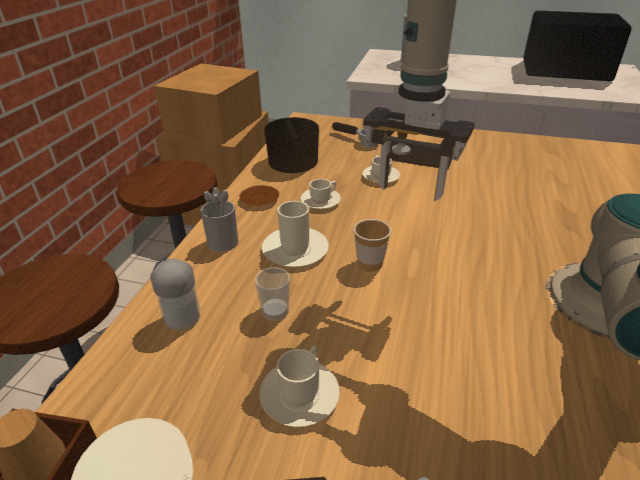

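All four cups stand on their saucers. In the side view the paper cup (372,245) and the glass (273,292) are where they began, and the gripper touches nothing. I hand in.

```bash
python3 -c "
from bench import bot
print(bot.sign_off())"
```

```text
the job is handed in; nothing more can be done
None
```

All four cups are on their saucers and the job is handed in; the sign-off gave no verdict. Each cup was gripped across from its ear, lowered until contact or nearly so, and released. The arm's clock read about 30 s of the 102 s.

The last check, from the top camera's depth, gave these offsets between cup and saucer centres (limit 12 mm):

| Cup | Saucer | Offset |
|---|---|---|
| Tall latte | Large | 0.9 mm |
| Medium | Medium | 0.3 mm |
| Espresso (first placed) | Small, nearer the black tray | 1.6 mm |
| Espresso (second placed) | Small, farther from the robot | 0.3 mm |

- **Height and tilt:** Rim heights match cups standing on the saucer floor. Rim tilts were at most about 0.02 rad, against the 0.09 limit.
- **Paper cup and glass:** Both stand where they were, judged by eye in the side view and not measured again.
- **Gripper:** It was open and clear of everything at the end.
- **Disagreement:** One early depth fit of the far small saucer was off because it included the brown look-alike. I used the colour-outline fit instead, and the final check agreed with it.

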